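Stand the turned spindles in the block

ROBOT

A 6-joint arm with a two-finger parallel gripper is mounted at the origin on the work surface. World frame = base frame: x ahead of the robot, y to its left, z up, the work surface at z = 0. Lengths are in m, angles in rad, forces in N, time in s.
With the tool pointing down it reaches from about 0.375 to 0.9 m from the base axis. Payload 3.1 kg.
Tool frame: the origin (TCP) lies at the very end of the fingers, on their centre line; the grasp point (between the pads) lies 19 mm behind it (manip.pinch_z is the distance from the TCP to the grasp point, in m); z points along the fingers, y is the line along which they close (so a half turn about z gives the same grasp; the last joint's range is limited). The gripper opens to 85 mm and grips with 20 to 120 N. Pads are 22 mm wide; open, the fingers measure 114 mm over their backs; the gripper's body (76 mm by 85 mm) begins 54 mm behind the grasp point. The pads swing forward as they close: fully open they stand 13 mm farther back than shut.
Start: joints at [1.123, 0.527, 1.433, -0, 1.181, -0.178], TCP at [0.167, 0.602, 0.231] pointing down, gripper open.
Joint ranges: [-3.08, 3.08], [-0.75, 2.2], [0.22, 2.44], [-1.43, 4.57], [0, 2.65], [-2.85, 2.85]. Speed limits (rad/s): [2.79, 2.79, 3.14, 3.14, 3.14, 3.14].

INTERFACE

Orientations are given as a unit quaternion [x, y, z, w].
In Python, from station import manip gives the robot as it stands.
- The arm moves only by the tool servo_tool, never from a script. Its argument "commands" is one flat list of numbers, 7 for each row, row after row: the shift along the tool's x, y, z each as a share of 500 mm, from -1 to 1, then the turn, a rotation vector about the tool's x, y, z each as a share of 360 degrees, from -1 to 1, then the opening, from -1 (shut) to 1 (fully open). In form: [dx, dy, dz, rx, ry, rz, claw, dx, dy, dz, rx, ry, rz, claw, ...]. A call has 1 to 12 rows; each row shifts and turns the commanded pose from where the row before left it, along the tool's axes as they then stand; what a row does not reach is not made up. A row lasts 1/12 s, in which the tool goes at most 41.7 mm and 7.16 degrees, less where a joint would pass 70% of its speed; a pose out of reach is approached as far as the arm can. A call with a number of a shift or a turn outside -1 to 1 is refused whole. A call with a gripper value outside its range is refused whole. The fingers move at their own pace and stop on an object; "force" is the grip in N (left out, the last holds). Time passes only in rows, so rows that do not move let the fingers close. It gives the time, the measured TCP pose, the force, the opening and the grip force at its end, in the units of the state.
- manip.sense(): the state, without advancing time (a new reading comes with each control period).
- manip.snapshot(name): name is "side" or "top"; returns a dict with "img" (480x640x3 uint8, red, green, blue), "mtx" (3x3 intrinsics, pixels), "world_to_cam" (4x4, takes a point from world to camera coordinates). Camera axes: x right, y up, looking along -z (the intrinsics and any distortion apply to the point x, -y, -z); pixel columns grow to the right and rows downward; lengths in m; the calibration is good to about 2 mm. A picture is of the moment at which its call begins. There is no depth.
- manip.sign_off(): hands the job in; it is judged then, once.
Trained networks look in a picture, given as the dict that the camera call returned (one of the last four; its "shot" number tells which), for a name from the list of things; names that differ only in an ending like _2 or _b are one class to them, and where a whole thing is asked for, a point or a joint stands for the part that bears it (a point fixed in the world has none). Each returns a list of dicts, best first, with "conf" (0 to 1); they miss things now and then, are a little off and sometimes report something else, mostly with a low value. They report only what shows in the picture. A call takes as long as a camera call.
- manip.look_for(picture, query): "box" ([left, top, width, height] in pixels, round what is visible of it).
- manip.silhouettes(picture, query): "pixels" (480x640 bool, what is visible of it) and "box" ([left, top, width, height] in pixels, round what is visible of it).
The state is a dict: "t": time; "q": joint angles; "qd": joint speeds; "tau": joint torques, N m; "tcp_pos": TCP position; "tool_rot": TCP orientation; "force": force on the tool from outside, world axes, zero at the start; "ft_torque": the same for the moment, N m; "finger_gap": opening from 0.0 (shut) to 1.0 (fully open); "gripper_force": force on a finger pad.
Only numpy, scipy, OpenCV 4.12 (cv2) and the standard library are available. Lean on these libraries where they do the work, as an engineer would, in place of code of your own. Each camera call takes 0.05 s, during which the arm holds its last target. There are 200 camera calls.

TASK

Take the two turned spindles from the sloping rest and stand each one, point up, in a pocket of the upright wooden stand, its foot right down on the pocket's floor. One of the three pockets is blocked lower down by a broken-off stub, so feel for it and leave that pocket empty. Lower the spindles in, do not let them fall, and leave the pot, mallet and casket where they are.

Things in the scene. Friction and masses are not known exactly. Their poses are not given: they have to be found in the camera images.
- spindle_short: loose turned short spindle of pale wood, 175 mm long: plain round shaft 20 mm in diameter from 0 to 135 mm, then a narrower pointed finial (40 mm long, at most 18 mm thick) at the top. Origin at the centre of its foot (the flat end, edge bevelled 2 to 3 mm); its z axis runs along the shaft from foot to finial. Starts lying on the rest, 40 degrees above level, finial up and towards the robot
- spindle_long: loose turned long spindle of pale wood, 200 mm long: plain round shaft 20 mm in diameter from 0 to 160 mm, then a narrower pointed finial (40 mm long, at most 18 mm thick) at the top. Origin at the centre of its foot (the flat end, edge bevelled 2 to 3 mm); its z axis runs along the shaft from foot to finial. Starts lying on the rest, 40 degrees above level, finial up and towards the robot
- stand: fixed block of dark wood, 70 (x) x 250 (y) x 90 mm high, three square pockets 24 x 24 mm in a row along its y axis, 80 mm apart, mouths bevelled 2 mm. A free pocket's floor is 18 mm above the underside (72 mm below the mouth); in one pocket, not told which, a stub stops a spindle 29 to 44 mm higher. Origin at the centre of the underside, z up
- stand_hole0 (a point): centre of the mouth of the pocket at the stand's -y end, level with its top (90 mm above the table)
- stand_hole1 (a point): centre of the mouth of the middle pocket
- stand_hole2 (a point): centre of the mouth of the pocket at the stand's +y end
- rest: fixed sloping wooden rest, base 190 x 170 x 12 mm, two rails at y = +55 and -55 mm rising at 40 degrees towards its -x side. A spindle's foot sits on a stop at x = 80 mm, height 37 mm; the rail (20 mm wide, under the shaft) carries its first 95 mm, side cheeks (35 mm over both, no higher than the shaft's middle) its first 70 mm; the rest of it is free. Origin at the underside, near the middle
- pot: bystander: turned lidded pot, 76 mm in diameter, 84 mm high, origin at the centre of its underside
- mallet: bystander: wooden mallet 220 mm long, lying along its x axis, origin near its middle
- casket: bystander: closed wooden box 70 x 120 x 55 mm, origin at the centre of its underside

How it is judged:
By the outcome, as a careful person would: the job done as asked, in the order asked, and still so for the second after the job is handed in, with the robot touching nothing.
It also fails if it takes over 67 s, if anything falls off the work surface, if the arm or the gripper's body presses on something with over 40 N, if the wrist force passes 120 N, or if a joint passes its speed limit or range.

## Working session

There is one attempt and no reset: what is moved stays moved. The work goes in short steps, Python scripts to look and compute and a tool call to move; the robot and the scene stay as the last step left them, time stands still between calls to the robot, and variables do not carry over. Pictures are saved under pics/ and viewed, at most 10 in all, crops included, and the job is handed in when it is done.

Besides the shell and the picture viewer there is one more tool, called after "Emit:" as a command line: name --argument value ..., lists and objects as JSON in quotes. servo_tool: Moves the arm, as the interface text tells. Its arguments: {"type":"object","properties":{"commands":{"type":"array"},"force":{"type":"number"}},"required":["commands"]}

```bash
ls; mkdir -p pics
python3 - <<'E'
from station import manip
import cv2,numpy as np
for n in("side","top"):
    p=manip.snapshot(n); cv2.imwrite(f"pics/{n}0.png",p["img"][:,:,::-1])
    print(n,p["mtx"],np.round(p["world_to_cam"],4), [k for k in p])
    for q in("spindle_short","spindle_long","stand","rest","pot","mallet","casket"):
        print(q,[(np.round(d["box"]).tolist(),round(d["conf"],2)) for d in manip.look_for(p,q)[:3]])
print(manip.sense())
E
```

```text
pics
side [[624.1345311    0.         323.56067262]
 [  0.         624.1345311  248.11638228]
 [  0.           0.           1.        ]] [[-0.9976 -0.0652 -0.0235  0.6074]
 [ 0.0115 -0.4904  0.8714 -0.0589]
 [-0.0684  0.8691  0.4899 -1.2209]
 [ 0.      0.      0.      1.    ]] ['img', 'mtx', 'world_to_cam', 'shot']
spindle_short [([351.0, 155.0, 55.0, 38.0], 0.72), ([256.0, 195.0, 41.0, 41.0], 0.71)]
spindle_long [([334.0, 165.0, 72.0, 49.0], 0.85), ([336.0, 254.0, 73.0, 132.0], 0.46)]
stand [([334.0, 254.0, 82.0, 130.0], 0.69)]
rest [([325.0, 179.0, 93.0, 64.0], 0.58)]
pot [([255.0, 226.0, 36.0, 48.0], 0.96)]
mallet [([208.0, 291.0, 62.0, 85.0], 0.91)]
casket [([255.0, 194.0, 38.0, 44.0], 0.9)]
top [[539.51857799   0.         321.11501305]
 [  0.         539.51857799 235.4897129 ]
 [  0.           0.           1.        ]] [[ 0.0264 -0.9996  0.0117 -0.006 ]
 [ 0.986   0.028   0.1643 -0.5931]
 [-0.1645  0.0072  0.9863 -0.9288]
 [ 0.      0.      0.      1.    ]] ['img', 'mtx', 'world_to_cam', 'shot']
spindle_short [([494.0, 252.0, 15.0, 78.0], 0.6), ([331.0, 150.0, 39.0, 43.0], 0.41)
[... 242 characters left out ...]
144.0, 67.0, 46.0], 0.68)]
{'t': 0.8, 'q': array([ 1.12251218e+00,  5.27459637e-01,  1.43266793e+00,  1.41526051e-05,
        1.18138183e+00, -1.78484347e-01]), 'qd': array([-0.00023914, -0.00039877, -0.00020309, -0.0009411 ,  0.00175158,
        0.00060508]), 'tau': array([-1.41994275e-03, -4.42253458e+01, -1.78411156e+01, -4.07869875e-04,
        7.16931954e-04,  8.16990337e-06]), 'tcp_pos': array([0.166546  , 0.60240393, 0.23134545]), 'tool_rot': array([1.34493784e-01, 9.90914436e-01, 4.16150285e-05, 6.60409900e-06]), 'force': array([-0.22851477, -0.28517267,  0.2701416 ]), 'ft_torque': array([-0.00530077,  0.02307205,  0.0277074 ]), 'gripper_force': 0.0, 'finger_gap': 0.9995110808425114}
```

View pictures.

View pics/side0.png

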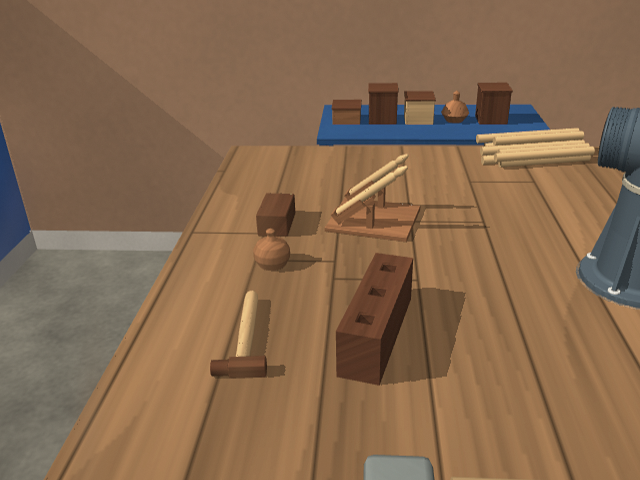

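View pics/top0.png

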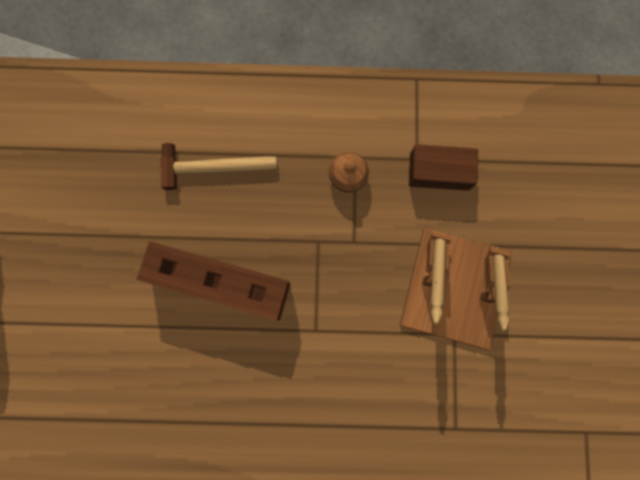

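Run:
```python
import cv2,numpy as np
t=cv2.imread("pics/top0.png"); s=cv2.imread("pics/side0.png")
def c(im,x,y,w,h,k):
    o=cv2.resize(im[y:y+h,x:x+w],None,fx=k,fy=k,interpolation=cv2.INTER_CUBIC)
    o=np.clip(o.astype(float)*1.6,0,255).astype(np.uint8)
    for i in range(0,w,10): cv2.line(o,(i*k,0),(i*k,12 if i%50==0 else 5),(0,255,0),1)
    for i in range(0,h,10): cv2.line(o,(0,i*k),(12 if i%50==0 else 5,i*k),(0,255,0),1)
    return o
cv2.imwrite("pics/stand.png",c(t,130,230,160,100,5))
cv2.imwrite("pics/rest.png",c(t,390,220,130,120,5))
a=c(s,320,145,100,100,4); b=c(s,330,250,100,140,4)
o=np.zeros((560,800,3),np.uint8); o[:400,:400]=a;o[:,400:]=b
cv2.imwrite("pics/sidec.png",o)
```

```text
(no output)
```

View pics/stand.png

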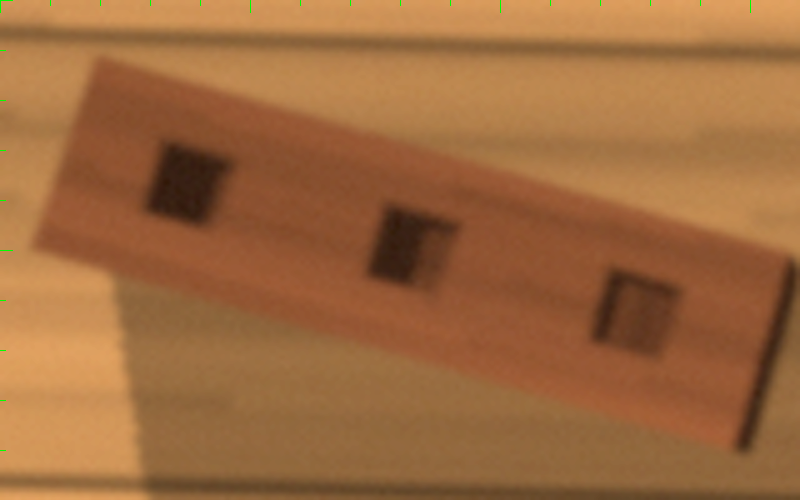

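View pics/rest.png

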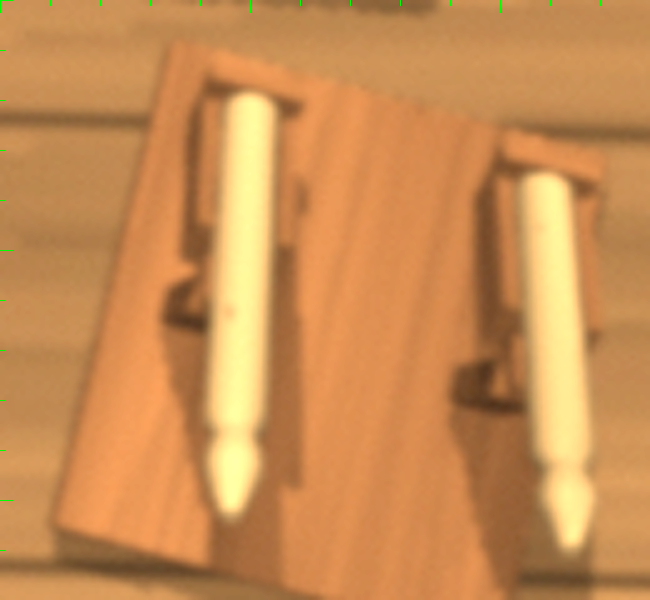

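View pics/sidec.png

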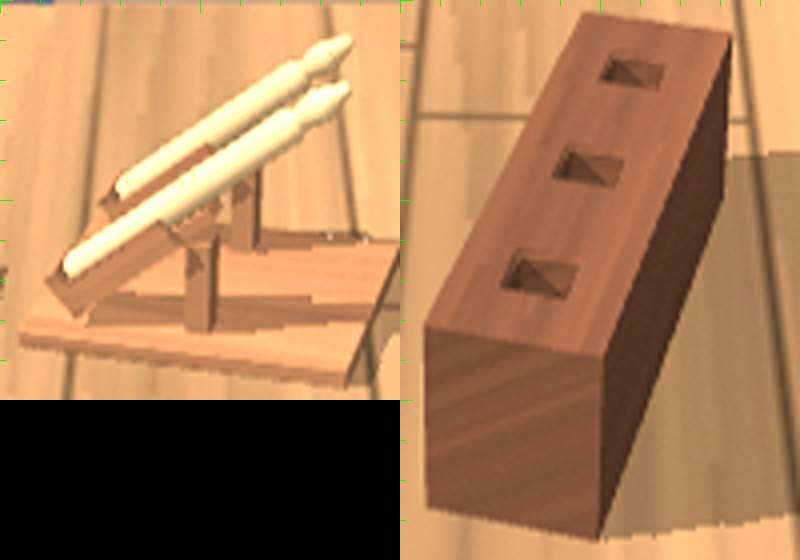

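```bash
cat > h.py <<'E'
import numpy as np
from scipy.optimize import least_squares
C={"top":(np.array([[539.51857799,0,321.11501305],[0,539.51857799,235.4897129],[0,0,1]]),np.array([[0.0264,-.9996,.0117,-.006],[.986,.028,.1643,-.5931],[-.1645,.0072,.9863,-.9288]])),
"side":(np.array([[624.1345311,0,323.56067262],[0,624.1345311,248.11638228],[0,0,1]]),np.array([[-.9976,-.0652,-.0235,.6074],[.0115,-.4904,.8714,-.0589],[-.0684,.8691,.4899,-1.2209]]))}
def proj(P,n):
    K,T=C[n]; c=np.c_[np.atleast_2d(P),np.ones(len(np.atleast_2d(P)))]@T.T*[1,-1,-1]
    c=c@K.T; return c[:,:2]/c[:,2:]
def Rz(a): return np.array([[np.cos(a),-np.sin(a),0],[np.sin(a),np.cos(a),0],[0,0,1]])
E
cat > fit.py <<'E'
from h import *
sp=np.array([[0,-.08,.09],[0,0,.09],[0,.08,.09],[.035,.125,.09],[.035,-.125,.09],[-.035,-.125,.09],[-.035,.125,.09]])
st=np.array([[257.2,292.6],[212.4,279.2],[167.8,266.8],[150,241.6],[288,281.6],[277,319.6],[137,279.4]])
ss=np.array([[387.9,267.8],[377.3,291.8],[365,318.8],[336.3,331.8],[375.8,253.3],[412.8,258.8],[380.8,339.3]])
f=lambda p,v=("top","side"):np.concatenate([(proj(sp@Rz(p[2]).T+[p[0],p[1],0],n)-o).ravel() for n,o in(("top",st),("side",ss)) if n in v])
for v in(("top",),("side",),("top","side")):
    r=least_squares(f,[.5,.2,.2],args=(v,)); print("stand",v,r.x.round(4),np.sqrt(np.mean(r.fun**2)).round(2))
p=r.x; print((sp[:3]@Rz(p[2]).T+[p[0],p[1],0]).round(4)); print(r.fun.reshape(-1,2).round(1).tolist())
e=np.radians(40)
def pts(p,L):
    a=np.array([-np.cos(e)*np.cos(p[3]),-np.cos(e)*np.sin(p[3]),np.sin(e)])
    u=np.array([np.sin(e)*np.cos(p[3]),np.sin(e)*np.sin(p[3]),np.cos(e)])
    F=np.array(p[:3]); return F,a,u
for nm,L,t,s in(("long",.2,[[436.2,323],[437.4,306],[440.4,238.6]],[[407.8,167],[395,175.5],[338,210.5]]),("short",.175,[[504,330],[502.6,313],[498.8,254.5]],[[407.8,154.5],[395.8,163],[350.5,192]])):
    def g(p):
        F,a,u=pts(p,L); P=np.array([F+L*a,F+(L-.04)*a,F+u*.009+a*.001])
        return np.r_[(proj(P,"top")-t).ravel(),(proj(P[:2],"side")-s[:2]).ravel()]
    r=least_squares(g,[.6,-.2,.05,.2]); print(nm,r.x.round(4),r.fun.round(1),"tip",(r.x[:3]+L*pts(r.x,L)[1]).round(4))
E
python3 fit.py
```

```text
stand ('top',) [ 0.504   0.1938 -0.2516] 0.59
stand ('side',) [ 0.5035  0.1993 -0.2485] 0.45
stand ('top', 'side') [ 0.5037  0.1952 -0.2498] 0.98
[[0.4839 0.1177 0.09  ]
 [0.5037 0.1952 0.09  ]
 [0.5235 0.2727 0.09  ]]
[[-0.6, 0.4], [-0.7, 0.9], [-0.7, 0.5], [-1.2, -0.8], [-0.2, -1.2], [-0.9, 0.7], [-1.5, 0.4], [0.4, -1.3], [0.2, -1.5], [0.3, -1.5], [-0.8, -1.5], [-0.6, -1.5], [-0.1, -1.9], [-0.4, -1.1]]
long [ 0.5879 -0.2066  0.0354 -0.2268] [ 0.2  1.4 -0.4 -0.2 -0.   0.9 -0.5 -0.9 -2.3  0.6] tip [ 0.4386 -0.1722  0.164 ]
short [ 0.562  -0.3126  0.0366 -0.2228] [ 0.2  1.  -0.3 -0.5  0.   0.6  0.  -0.6 -1.6  0.4] tip [ 0.4312 -0.283   0.1491]
```

```bash
cat >> h.py <<'E'
from scipy.spatial.transform import Rotation as Ro
def rows(p0,R0,p1,R1,step=.038,ang=6.5):
    """n equal rows (shift in old tool axes, then turn) from pose 0 to pose 1; turn is constant so shift changes - report per-row values"""
    rv=(R0.inv()*R1).as_rotvec(); n=int(np.ceil(max(np.linalg.norm(p1-p0)/step,np.degrees(np.linalg.norm(rv))/ang,1)))
    out=[];p=np.array(p0,float);R=R0
    for i in range(n):
        d=R.inv().apply((p1-p)/(n-i)); w=(R.inv()*R1).as_rotvec()/(n-i)
        r=np.r_[np.round(d/.5,3),np.round(w/(2*np.pi),4)]; out.append(r)
        p=p+R.apply(r[:3]*.5); R=R*Ro.from_rotvec(r[3:]*2*np.pi)
    return out,p,R
def show(out,claw):
    print(len(out)); print(", ".join(",".join(f"{v:g}" for v in r+0.)+f",{claw}" for r in out))
def down(psi,tilt=0):
    """tool with y=(-sin,cos,0); tilt deg outward from straight down"""
    t=np.radians(tilt); z=np.array([np.sin(t)*np.cos(psi),np.sin(t)*np.sin(psi),-np.cos(t)]); y=np.array([-np.sin(psi),np.cos(psi),0])
    return Ro.from_matrix(np.c_[np.cross(y,z),y,z])
E
python3 - <<'E'
from h import *
from station import manip
s=manip.sense();p=s["tcp_pos"];R=Ro.from_quat(s["tool_rot"])
for t in ([.42,.38,.30],[.44,0,.30]):
    o,p,R=rows(p,R,np.array(t),R); show(o,1)
o,p,R=rows(p,R,np.array([.47,-.18,.20]),down(-.225,50)); show(o,1)
E
```

```text
10
-0.061,-0.029,-0.014,0,0,0,1, -0.061,-0.029,-0.014,0,0,0,1, -0.061,-0.029,-0.014,0,0,0,1, -0.061,-0.03,-0.014,0,0,0,1, -0.061,-0.029,-0.014,0,0,0,1, -0.06,-0.03,-0.013,0,0,0,1, -0.061,-0.029,-0.014,0,0,0,1, -0.06,-0.03,-0.013,0,0,0,1, -0.061,-0.029,-0.014,0,0,0,1, -0.06,-0.03,-0.013,0,0,0,1
11
-0.022,-0.066,0,0,0,0,1, -0.022,-0.066,0,0,0,0,1, -0.022,-0.065,0,0,0,0,1, -0.022,-0.066,0,0,0,0,1, -0.022,-0.065,0,0,0,0,1, -0.022,-0.066,0,0,0,0,1, -0.022,-0.065,0,0,0,0,1, -0.022,-0.066,0,0,0,0,1, -0.022,-0.065,0,0,0,0,1, -0.022,-0.066,0,0,0,0,1, -0.021,-0.065,0,0,0,0,1
8
-0.019,-0.041,0.025,-0.0004,-0.0174,-0.0008,1, -0.016,-0.042,0.027,-0.0004,-0.0174,-0.0008,1, -0.013,-0.042,0.028,-0.0004,-0.0173,-0.0008,1, -0.01,-0.042,0.029,-0.0004,-0.0174,-0.0009,1, -0.006,-0.042,0.03,-0.0004,-0.0173,-0.0008,1, -0.003,-0.042,0.031,-0.0004,-0.0174,-0.0009,1, 0.001,-0.042,0.031,-0.0004,-0.0173,-0.0008,1, 0.005,-0.042,0.03,-0.0003,-0.0174,-0.0009,1
```

Emit:
servo_tool --commands '[-0.061,-0.029,-0.014,0,0,0,1,-0.061,-0.029,-0.014,0,0,0,1,-0.061,-0.029,-0.014,0,0,0,1,-0.061,-0.03,-0.014,0,0,0,1,-0.061,-0.029,-0.014,0,0,0,1,-0.06,-0.03,-0.013,0,0,0,1,-0.061,-0.029,-0.014,0,0,0,1,-0.06,-0.03,-0.013,0,0,0,1,-0.061,-0.029,-0.014,0,0,0,1,-0.06,-0.03,-0.013,0,0,0,1]' --force 60

```text
t: 1.63
tcp_pos: [0.4211, 0.3786, 0.3004]
tool_rot: [0.135, 0.991, 0.0, 0.0]
force: [0.5, 0.5, 1.0]
finger_gap: 0.998
gripper_force: 0.0
```

Emit:
servo_tool --commands '[-0.022,-0.066,0,0,0,0,1,-0.022,-0.066,0,0,0,0,1,-0.022,-0.065,0,0,0,0,1,-0.022,-0.066,0,0,0,0,1,-0.022,-0.065,0,0,0,0,1,-0.022,-0.066,0,0,0,0,1,-0.022,-0.065,0,0,0,0,1,-0.022,-0.066,0,0,0,0,1,-0.022,-0.065,0,0,0,0,1,-0.022,-0.066,0,0,0,0,1,-0.021,-0.065,0,0,0,0,1]'

```text
t: 2.55
tcp_pos: [0.4398, -0.0015, 0.3001]
tool_rot: [0.134, 0.991, -0.0, 0.0]
force: [1.2, 0.4, 0.1]
finger_gap: 1.002
gripper_force: 0.0
```

Emit:
servo_tool --commands '[-0.019,-0.041,0.025,0,-0.0174,-0.0008,1,-0.016,-0.042,0.027,0,-0.0174,-0.0008,1,-0.013,-0.042,0.028,0,-0.0173,-0.0008,1,-0.01,-0.042,0.029,0,-0.0174,-0.0009,1,-0.006,-0.042,0.03,0,-0.0173,-0.0008,1,-0.003,-0.042,0.031,0,-0.0174,-0.0009,1,0.001,-0.042,0.031,0,-0.0173,-0.0008,1,0.005,-0.042,0.03,0,-0.0174,-0.0009,1,0,0,0,0,0,0,1]'

```text
t: 3.3
tcp_pos: [0.4736, -0.108, 0.2442]
tool_rot: [0.109, 0.949, -0.017, 0.294]
force: [-0.7, 0.5, 0.6]
finger_gap: 1.0
gripper_force: 0.0
```

Run:
```python
from h import *
from station import manip
s=manip.sense();p=s["tcp_pos"];R=Ro.from_quat(s["tool_rot"]);print(s["q"].round(3),s["qd"].round(2),p)
o,p,R=rows(p,R,np.array([.475,-.182,.19]),down(-.225,50),.02,2.3); show(o,1)
```

```text
[-0.607  0.19   2.19   0.872  0.316 -2.728] [ 0.03 -0.01 -0.02 -0.24  0.05  0.28] [ 0.47358349 -0.10798689  0.2442386 ]
7
0.004,-0.021,0.015,0.0006,-0.0062,-0.0004,1, 0.005,-0.021,0.015,0.0007,-0.0063,-0.0004,1, 0.006,-0.021,0.015,0.0006,-0.0062,-0.0004,1, 0.006,-0.021,0.015,0.0007,-0.0063,-0.0003,1, 0.007,-0.021,0.014,0.0006,-0.0062,-0.0004,1, 0.007,-0.02,0.014,0.0007,-0.0063,-0.0003,1, 0.008,-0.021,0.015,0.0006,-0.0062,-0.0004,1
```

Run:
```python
from h import *
from station import manip
s=manip.sense();p=s["tcp_pos"];R=Ro.from_quat(s["tool_rot"])
Z=down(-.225,25).apply([0,0,1]);a=np.array([-.7467,.1709,.6428]);F=np.array([.5879,-.2066,.0357])
g=F+.144*a+.019*Z; print(g,g-.09*Z)
o,p,R=rows(p,R,g-.09*Z,down(-.225,25),.02,2.5); show(o,1)
```

```text
[ 0.48820255 -0.18378189  0.11104335] [ 0.45112563 -0.17529589  0.19261105]
5
0.014,-0.029,0.015,0.001,0.0051,-0.0003,1, 0.013,-0.029,0.015,0.001,0.0052,-0.0003,1, 0.013,-0.029,0.016,0.001,0.0051,-0.0003,1, 0.012,-0.028,0.016,0.001,0.0052,-0.0003,1, 0.011,-0.028,0.017,0.0009,0.0051,-0.0004,1
```

Emit:
servo_tool --commands '[0.014,-0.029,0.015,0.001,0.005,0,1,0.013,-0.029,0.015,0.001,0.005,0,1,0.013,-0.029,0.016,0.001,0.005,0,1,0.012,-0.028,0.016,0.001,0.005,0,1,0.011,-0.028,0.017,0.001,0.005,-0.001,1,0,0,0,0,0,0,1]'

```text
t: 3.8
tcp_pos: [0.4522, -0.1766, 0.1925]
tool_rot: [0.11, 0.97, -0.025, 0.216]
force: [0.7, 0.2, 0.2]
finger_gap: 1.001
gripper_force: 0.0
```

Run:
```python
from h import *
from station import manip
s=manip.sense();p=s["tcp_pos"];R=Ro.from_quat(s["tool_rot"]);print(s["q"].round(3),p,R.as_matrix().round(3))
o,p,R=rows(p,R,np.array([ .4882,-.1838,.1110]),down(-.225,25),.02,2.5); show(o,1)
```

```text
[-0.735  0.309  2.134  0.607  0.371 -2.612] [ 0.45222906 -0.17656334  0.19250349] [[-0.882  0.225  0.414]
 [ 0.203  0.974 -0.096]
 [-0.425 -0.001 -0.905]]
5
0.001,0,0.036,0,0.0001,0,1, 0,0.001,0.036,-0.0001,0.0001,0,1, 0.001,0,0.036,0,0.0001,-0.0001,1, 0,0.001,0.035,-0.0001,0.0001,0,1, 0.001,0,0.036,0,0.0001,-0.0001,1
```

Emit:
servo_tool --commands '[0.001,0,0.036,0,0,0,1,0,0.001,0.036,0,0,0,1,0.001,0,0.036,0,0,0,1,0,0.001,0.035,0,0,0,1,0.001,0,0.036,0,0,0,1,0,0,0,0,0,0,1]'

```text
t: 4.3
tcp_pos: [0.4949, -0.1803, 0.1188]
tool_rot: [0.111, 0.971, -0.024, 0.209]
force: [-0.5, 0.5, 0.3]
finger_gap: 0.998
gripper_force: 0.0
```

Run:
```python
from h import *
from station import manip
import cv2
s=manip.sense();print(s["q"].round(3),s["tcp_pos"],s["force"])
a=manip.snapshot("top")["img"][200:400,360:560];b=manip.snapshot("side")["img"][100:300,300:500]
cv2.imwrite("pics/g1.png",cv2.resize(np.hstack([a,b])[:,:,::-1],(800,400)))
```

```text
[-0.662  0.518  2.094  0.892  0.223 -2.851] [ 0.49488818 -0.18025763  0.11876748] [-0.5174949   0.50249365  0.29066521]
```

View pics/g1.png

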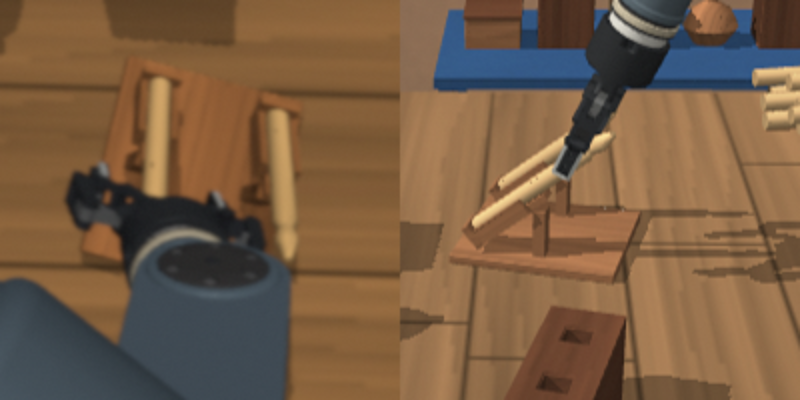

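Emit:
servo_tool --commands '[0,0,-0.03,0,0,0.005,1,0,0,-0.04,0,0,0.012,1,0,0,-0.04,0,0,0.018,1,0,0,-0.04,0,0,0.019,1,0,0,-0.04,0,0,0.019,1,0,0,0,0,0,0.019,1,0,0,0,0,0,0.019,1,0,0,0,0,0,0.019,1,0,0,0,0,0,0.019,1,0,0,0,0,0,0.019,1,0,0,0,0,0,0.019,1,0,0,0,0,0,0.019,1]'

```text
t: 5.4
tcp_pos: [0.4551, -0.1712, 0.2062]
tool_rot: [0.674, 0.708, 0.106, 0.182]
force: [0.7, 0.0, -0.3]
finger_gap: 1.002
gripper_force: 0.0
```

Run:
```python
from station import manip
s=manip.sense();print(s["q"].round(3),s["tcp_pos"],s["qd"].round(2))
```

```text
[-0.711  0.279  2.105  0.483  0.419 -1.171] [ 0.45511819 -0.17116613  0.20619758] [-0.    0.   -0.    0.    0.    1.42]
```

```bash
cat >> h.py <<'E'
def tool(psi,tilt): return down(psi,tilt)*Ro.from_euler('z',np.pi)
A=np.array([-.7467,.1709,.6428])
FL=np.array([.5879,-.2066,.0357]);FS=np.array([.562,-.3126,.0366])
def grasp(F,s,psi,tilt): 
    R=tool(psi,tilt); return F+s*A+.019*R.apply([0,0,1]),R
def cur():
    from station import manip
    s=manip.sense(); print(s["q"].round(3),s["tcp_pos"].round(4),s["force"].round(1),s["t"])
    return s["tcp_pos"],Ro.from_quat(s["tool_rot"])
E
python3 - <<'E'
from h import *
p,R=cur()
g,G=grasp(FL,.143,-.225,20); Z=G.apply([0,0,1])
o,p,R=rows(p,R,g-.095*Z,G,.02,6); show(o,1)
o,p,R=rows(p,R,g,G,.02,6); show(o,1); print(g)
E
```

```text
[-0.711  0.279  2.105  0.483  0.419 -1.171] [ 0.4551 -0.1712  0.2062] [ 0.7  0.  -0.3] 5.4
18
0,0,0.001,0.0006,-0.0004,0.0163,1, -0.001,0,0.001,0.0006,-0.0004,0.0163,1, -0.001,0,0.001,0.0006,-0.0004,0.0163,1, -0.001,0,0.001,0.0006,-0.0004,0.0163,1, 0,0,0.001,0.0006,-0.0005,0.0163,1, -0.001,0,0.001,0.0006,-0.0005,0.0163,1, -0.001,0,0.001,0.0006,-0.0005,0.0163,1, 0,0,0.001,0.0007,-0.0004,0.0163,1, -0.001,0,0.001,0.0006,-0.0005,0.0163,1, 0,0,0.001,0.0007,-0.0004,0.0163,1, 0,0,0.001,0.0006,-0.0005,0.0163,1, -0.001,0,0.001,0.0007,-0.0004,0.0163,1, 0,0,0,0.0006,-0.0005,0.0163,1, 0,0.001,0.001,0.0007,-0.0004,0.0164,1, 0,0,0,0.0006,-0.0005,0.0163,1, -0.001,0.001,0.001,0.0007,-0.0004,0.0164,1, 0,0,0,0.0006,-0.0005,0.0163,1, 0,0.001,0.001,0.0007,-0.0004,0.0164,1
5
0,0,0.038,0,0,0,1, 0,0,0.038,0,0,0,1, 0,0,0.038,0,0,0,1, 0,0,0.038,0,0,0,1, -0.001,0,0.038,0,0,0,1
[ 0.48745649 -0.18361113  0.10976624]
```

Emit:
servo_tool --commands '[0,0,0.001,0.0006,-0.0005,0.0163,1,-0.001,0,0.001,0.0006,-0.0005,0.0163,1,-0.001,0,0.001,0.0006,-0.0005,0.0163,1,-0.001,0,0.001,0.0006,-0.0005,0.0163,1,0,0,0.001,0.0006,-0.0005,0.0163,1,-0.001,0,0.001,0.0006,-0.0005,0.0163,1,-0.001,0,0.001,0.0006,-0.0005,0.0163,1,0,0,0.001,0.0007,-0.0004,0.0163,1,-0.001,0,0.001,0.0006,-0.0005,0.0163,1,0,0,0.001,0.0007,-0.0004,0.0163,1]'

```text
t: 6.23
tcp_pos: [0.4559, -0.1744, 0.2014]
tool_rot: [0.939, 0.287, 0.159, 0.104]
force: [0.1, 0.5, 0.4]
finger_gap: 0.997
gripper_force: 0.0
```

Emit:
servo_tool --commands '[0,0,0.001,0.0006,-0.0005,0.0163,1,-0.001,0,0.001,0.0007,-0.0004,0.0163,1,0,0,0,0.0006,-0.0005,0.0163,1,0,0.001,0.001,0.0007,-0.0004,0.0164,1,0,0,0,0.0006,-0.0005,0.0163,1,-0.001,0.001,0.001,0.0007,-0.0004,0.0164,1,0,0,0,0.0006,-0.0005,0.0163,1,0,0.001,0.001,0.0007,-0.0004,0.0164,1,0,0,0,0,0,0,1]'

```text
t: 6.98
tcp_pos: [0.4563, -0.1768, 0.199]
tool_rot: [0.979, -0.109, 0.173, 0.021]
force: [-0.5, 0.2, -0.4]
finger_gap: 1.002
gripper_force: 0.0
```

Run:
```python
from h import *
p,R=cur()
g,G=grasp(FL,.143,-.225,20)
o,p,R=rows(p,R,g,G,.02,6); show(o,1)
```

```text
[-0.695  0.304  2.051  0.327  0.493  0.832] [ 0.4563 -0.1768  0.199 ] [-0.5  0.2 -0.4] 6.9833
5
0,0,0.038,0.0001,0,0.0001,1, 0,0,0.038,0.0001,0,0.0001,1, 0,0,0.038,0.0001,0,0.0001,1, -0.001,0,0.038,0.0001,0,0.0002,1, 0,-0.001,0.038,0.0001,-0.0001,0.0001,1
```

Joints comfortable now. Descend, close, read.

Emit:
servo_tool --commands '[0,0,0.038,0,0,0,1,0,0,0.038,0,0,0,1,0,0,0.038,0,0,0,1,-0.001,0,0.038,0,0,0,1,0,-0.001,0.038,0,0,0,1,0,0,0,0,0,0,1,0,0,0,0,0,0,1]'

```text
t: 7.57
tcp_pos: [0.4876, -0.1833, 0.1084]
tool_rot: [0.979, -0.107, 0.171, 0.021]
force: [0.2, -1.0, -0.3]
finger_gap: 1.0
gripper_force: 0.0
```

Emit:
servo_tool --commands '[0,0,0,0,0,0,-1,0,0,0,0,0,0,-1,0,0,0,0,0,0,-1,0,0,0,0,0,0,-1,0,0,0,0,0,0,-1,0,0,0,0,0,0,-1,0,0,0,0,0,0,-1,0,0,0,0,0,0,-1]' --force 60

```text
t: 8.23
tcp_pos: [0.4882, -0.1837, 0.109]
tool_rot: [0.979, -0.108, 0.172, 0.021]
force: [-1.5, 1.5, 6.2]
finger_gap: 0.219
gripper_force: 58.5
```

Run:
```python
from h import *
p,R=cur(); print(R.as_matrix().round(3))
```

```text
[-0.658  0.531  2.058  0.556  0.272  0.616] [ 0.4882 -0.1837  0.109 ] [-1.5  1.5  6.2] 8.2333
[[ 0.917 -0.218  0.333]
 [-0.204 -0.976 -0.078]
 [ 0.342  0.004 -0.94 ]]
```

```bash
cat >> h.py <<'E'
def hand(R,p,F):   # spindle foot and axis in tool frame
    return R.inv().apply(F-p), R.inv().apply(A)
def place(fT,aT,psi,foot):  # tool pose with axis upright, yaw psi, foot at point
    R=tool(psi,-30)
    for _ in range(5):
        w=R.apply(aT); R=Ro.from_rotvec(np.cross(w,[0,0,1])/max(np.linalg.norm(np.cross(w,[0,0,1])),1e-12)*np.arccos(np.clip(w[2],-1,1)))*R
    return np.array(foot)-R.apply(fT),R
E
python3 - <<'E'
from h import *
p,R=cur()
fT,aT=hand(R,p,FL); print("hand",fT.round(4).tolist(),aT.round(4).tolist())
o,p,R=rows(p,R,p+[0,0,.15],R,.025); show(o,-1)
q,Q=place(fT,aT,.3,[.5235,.2727,.12]); print("target",q,Q.as_matrix().round(2))
p1,R1=q.copy(),Q
o,p,R=rows(p,R,np.array([.49,.03,.30]),Ro.from_rotvec((Q*R.inv()).as_rotvec()*.5)*R,.025,4); show(o,-1)
o,p,R=rows(p,R,q,Q,.025,4); show(o,-1)
E
```

```text
[-0.658  0.531  2.058  0.556  0.272  0.616] [ 0.4882 -0.1837  0.109 ] [-1.5  1.5  6.2] 8.2333
hand [0.071, 0.0003, 0.1039] [-0.4999, -0.0013, -0.866]
6
0.017,0,-0.047,0,0,0,-1, 0.017,0,-0.047,0,0,0,-1, 0.017,0,-0.047,0,0,0,-1, 0.017,0,-0.047,0,0,0,-1, 0.017,0.001,-0.047,0,0,0,-1, 0.018,0,-0.047,0,0,0,-1
target [0.51442848 0.26950124 0.24549242] [[ 0.83  0.3  -0.48]
 [ 0.26 -0.96 -0.14]
 [-0.5  -0.01 -0.87]]
9
-0.006,-0.046,-0.012,-0.0003,-0.0075,-0.0047,-1, -0.005,-0.047,-0.012,-0.0003,-0.0075,-0.0047,-1, -0.005,-0.047,-0.012,-0.0003,-0.0075,-0.0047,-1, -0.004,-0.047,-0.012,-0.0003,-0.0076,-0.0047,-1, -0.003,-0.047,-0.012,-0.0004,-0.0076,-0.0048,-1, -0.002,-0.047,-0.011,-0.0003,-0.0075,-0.0047,-1, -0.001,-0.047,-0.012,-0.0004,-0.0076,-0.0048,-1, -0.001,-0.046,-0.011,-0.0003,-0.0075,-0.0047,-1, 0.001,-0.047,-0.012,-0.0004,-0.0076,-0.0048,-1
10
0.008,-0.048,0.008,-0.0003,-0.0068,-0.0043,-1, 0.009,-0.048,0.007,-0.0003,-0.0068,-0.0043,-1, 0.011,-0.048,0.007,-0.0003,-0.0068,-0.0042,-1, 0.012,-0.047,0.006,-0.0003,-0.0068,-0.0043,-1, 0.014,-0.047,0.005,-0.0003,-0.0068,-0.0042,-1, 0.015,-0.047,0.005,-0.0003,-0.0068,-0.0043,-1, 0.017,-0.046,0.004,-0.0003,-0.0067,-0.0042,-1, 0.018,-0.046,0.003,-0.0003,-0.0068,-0.0043,-1, 0.019,-0.046,0.002,-0.0003,-0.0067,-0.0042,-1, 0.02,-0.045,0.001,-0.0003,-0.0068,-0.0043,-1
```

Emit:
servo_tool --commands '[0.017,0,-0.047,0,0,0,-1,0.017,0,-0.047,0,0,0,-1,0.017,0,-0.047,0,0,0,-1,0.017,0,-0.047,0,0,0,-1,0.017,0.001,-0.047,0,0,0,-1,0.018,0,-0.047,0,0,0,-1]'

```text
t: 8.73
tcp_pos: [0.4878, -0.1836, 0.2595]
tool_rot: [0.979, -0.108, 0.172, 0.021]
force: [0.5, -0.6, -1.0]
finger_gap: 0.218
gripper_force: 58.9
```

Emit:
servo_tool --commands '[-0.006,-0.046,-0.012,-0.0003,-0.0075,-0.0047,-1,-0.005,-0.047,-0.012,-0.0003,-0.0075,-0.0047,-1,-0.005,-0.047,-0.012,-0.0003,-0.0075,-0.0047,-1,-0.004,-0.047,-0.012,-0.0003,-0.0076,-0.0047,-1,-0.003,-0.047,-0.012,-0.0004,-0.0076,-0.0048,-1,-0.002,-0.047,-0.011,-0.0003,-0.0075,-0.0047,-1,-0.001,-0.047,-0.012,-0.0004,-0.0076,-0.0048,-1,-0.001,-0.046,-0.011,-0.0003,-0.0075,-0.0047,-1,0.001,-0.047,-0.012,-0.0004,-0.0076,-0.0048,-1]'

```text
t: 9.48
tcp_pos: [0.4899, 0.031, 0.2997]
tool_rot: [0.998, 0.02, -0.045, 0.03]
force: [0.4, -0.2, -0.1]
finger_gap: 0.219
gripper_force: 58.9
```

Run:
```python
from h import *
p,R=cur()
fT,aT=[0.071, 0.0003, 0.1039],[-0.4999, -0.0013, -0.866]
q,Q=place(fT,aT,.3,[.5235,.2727,.12])
o,p,R=rows(p,R,q,Q,.022,4); show(o,-1)
```

```text
[-0.121  0.306  1.612 -0.074  1.306  1.433] [0.4899 0.031  0.2997] [ 0.4 -0.2 -0.1] 9.4833
12
0.006,-0.04,0.006,-0.0002,-0.0056,-0.0035,-1, 0.007,-0.04,0.006,-0.0002,-0.0056,-0.0036,-1, 0.009,-0.04,0.006,-0.0002,-0.0056,-0.0035,-1, 0.01,-0.039,0.005,-0.0002,-0.0056,-0.0036,-1, 0.011,-0.039,0.005,-0.0002,-0.0056,-0.0035,-1, 0.012,-0.039,0.004,-0.0002,-0.0056,-0.0036,-1, 0.013,-0.039,0.004,-0.0002,-0.0056,-0.0035,-1, 0.014,-0.038,0.003,-0.0002,-0.0056,-0.0036,-1, 0.014,-0.038,0.003,-0.0002,-0.0056,-0.0035,-1, 0.015,-0.038,0.002,-0.0002,-0.0056,-0.0036,-1, 0.017,-0.037,0.002,-0.0002,-0.0057,-0.0035,-1, 0.017,-0.037,0.001,-0.0003,-0.0056,-0.0036,-1
```

Emit:
servo_tool --commands '[0.006,-0.04,0.006,-0.0002,-0.0056,-0.0035,-1,0.007,-0.04,0.006,-0.0002,-0.0056,-0.0036,-1,0.009,-0.04,0.006,-0.0002,-0.0056,-0.0035,-1,0.01,-0.039,0.005,-0.0002,-0.0056,-0.0036,-1,0.011,-0.039,0.005,-0.0002,-0.0056,-0.0035,-1,0.012,-0.039,0.004,-0.0002,-0.0056,-0.0036,-1,0.013,-0.039,0.004,-0.0002,-0.0056,-0.0035,-1,0.014,-0.038,0.003,-0.0002,-0.0056,-0.0036,-1,0.014,-0.038,0.003,-0.0002,-0.0056,-0.0035,-1,0.015,-0.038,0.002,-0.0002,-0.0056,-0.0036,-1,0.017,-0.037,0.002,-0.0002,-0.0057,-0.0035,-1,0.017,-0.037,0.001,-0.0003,-0.0056,-0.0036,-1]'

```text
t: 10.48
tcp_pos: [0.5155, 0.2687, 0.2447]
tool_rot: [0.955, 0.145, -0.256, 0.035]
force: [-0.3, -0.2, -0.6]
finger_gap: 0.216
gripper_force: 58.9
```

Emit:
servo_tool --commands '[0,0,0,0,0,0,-1,0,0,0,0,0,0,-1]'

```text
t: 10.65
tcp_pos: [0.5152, 0.2685, 0.2439]
tool_rot: [0.955, 0.146, -0.256, 0.035]
force: [0.4, -1.1, -0.7]
finger_gap: 0.215
gripper_force: 58.9
```

Run:
```python
from h import *
from station import manip
import cv2
p,R=cur()
fT,aT=np.array([0.071, 0.0003, 0.1039]),np.array([-0.4999, -0.0013, -0.866])
f=p+R.apply(fT);ax=R.apply(aT);print("foot",f.round(4),"axis",ax.round(3))
def crop(n,x,y,w,h,k):
    im=manip.snapshot(n)["img"].copy()[y:y+h,x:x+w,::-1]
    o=cv2.resize(im,None,fx=k,fy=k,interpolation=cv2.INTER_CUBIC)
    o=np.clip(o*1.5,0,255).astype(np.uint8)
    for i in range(0,w,10): cv2.line(o,(i*k,0),(i*k,6),(0,255,0),1)
    for i in range(0,h,10): cv2.line(o,(0,i*k),(6,i*k),(0,255,0),1)
    for P,c in((f,(0,0,255)),(f+.2*ax,(255,0,0)),(f+.1*ax,(255,255,0))):
        u=(proj(P,n)[0]-[x,y]+.5)*k; cv2.circle(o,tuple(int(v) for v in u),3,c,1); print(n,proj(P,n)[0].round(1))
    return o
cv2.imwrite("pics/h1.png",np.hstack([crop("side",320,190,80,150,4),crop("top",130,220,120,150,4)]))
```

```text
[0.288 0.697 1.172 0.    1.795 1.556] [0.5152 0.2685 0.2439] [ 0.4 -1.1 -0.7] 10.65
foot [0.5243 0.272  0.1185] axis [ 0.001 -0.006  1.   ]
side [365. 302.]
side [366.2 181.9]
side [365.5 245.1]
top [163. 265.]
top [121.2 247.9]
top [144.7 257.5]
```

View pics/h1.png

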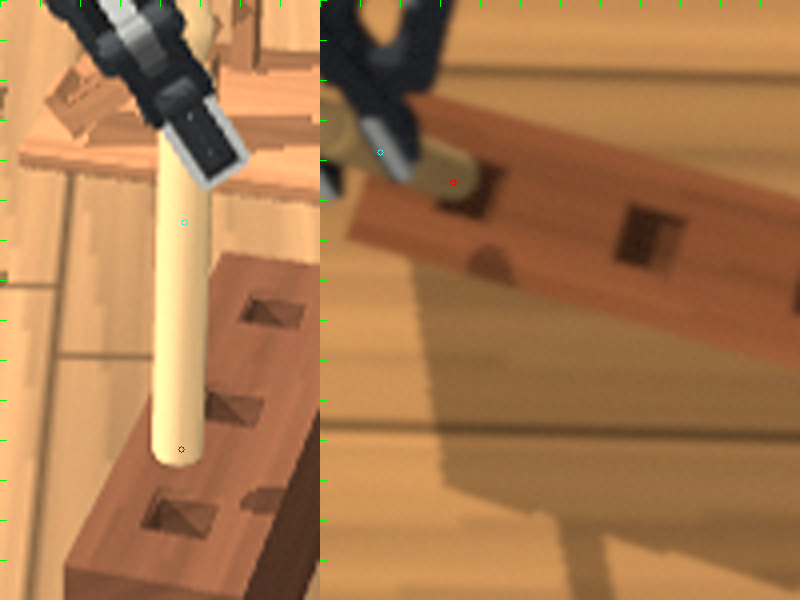

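Emit:
servo_tool --commands '[0.007,0,0.0125,0,-0.001,0,-1,0.007,0,0.0125,0,-0.001,0,-1,0.005,0,0.0085,0,0,0,-1,0.004,0,0.007,0,0,0,-1,0.004,0,0.007,0,0,0,-1,0.003,0,0.005,0,0,0,-1,0.003,0,0.005,0,0,0,-1]'

```text
t: 11.33
tcp_pos: [0.5152, 0.2679, 0.2121]
tool_rot: [0.954, 0.145, -0.261, 0.035]
force: [0.3, -0.9, -0.4]
finger_gap: 0.216
gripper_force: 58.9
```

Emit:
servo_tool --commands '[0.003,0,0.005,0,0,0,-1,0.003,0,0.005,0,0,0,-1,0.003,0,0.005,0,0,0,-1,0,0,0,0,0,0,-1]'

```text
t: 11.67
tcp_pos: [0.515, 0.2681, 0.2031]
tool_rot: [0.954, 0.145, -0.261, 0.035]
force: [-0.8, -1.1, -0.3]
finger_gap: 0.219
gripper_force: 58.9
```

Emit:
servo_tool --commands '[0.003,0,0.005,0,0,0,-1,0.003,0,0.005,0,0,0,-1,0.003,0,0.005,0,0,0,-1,0.003,0,0.005,0,0,0,-1,0.003,0,0.005,0,0,0,-1,0,0,0,0,0,0,-1]'

```text
t: 12.17
tcp_pos: [0.515, 0.2682, 0.1883]
tool_rot: [0.954, 0.145, -0.261, 0.036]
force: [-0.2, 0.1, -0.7]
finger_gap: 0.213
gripper_force: 58.9
```

Emit:
servo_tool --commands '[0.003,0,0.005,0,0,0,-1,0.003,0,0.005,0,0,0,-1,0.003,0,0.005,0,0,0,-1,0.003,0,0.005,0,0,0,-1,0.003,0,0.005,0,0,0,-1,0,0,0,0,0,0,-1]'

```text
t: 12.67
tcp_pos: [0.5151, 0.2683, 0.1738]
tool_rot: [0.954, 0.145, -0.261, 0.036]
force: [0.3, -1.2, 0.3]
finger_gap: 0.219
gripper_force: 58.9
```

Emit:
servo_tool --commands '[0.003,0,0.005,0,0,0,-1,0.003,0,0.005,0,0,0,-1,0.003,0,0.005,0,0,0,-1,0.003,0,0.005,0,0,0,-1,0.003,0,0.005,0,0,0,-1,0.003,0,0.005,0,0,0,-1,0.003,0,0.005,0,0,0,-1,0,0,0,0,0,0,-1]'

```text
t: 13.33
tcp_pos: [0.5152, 0.2685, 0.1534]
tool_rot: [0.954, 0.145, -0.261, 0.035]
force: [-0.6, -0.2, -1.0]
finger_gap: 0.22
gripper_force: 58.9
```

Emit:
servo_tool --commands '[0.002,0,0.0035,0,0,0,-1,0.002,0,0.0035,0,0,0,-1,0.002,0,0.0035,0,0,0,-1]'

```text
t: 13.58
tcp_pos: [0.5155, 0.2687, 0.148]
tool_rot: [0.954, 0.145, -0.261, 0.035]
force: [-0.4, -0.3, -0.4]
finger_gap: 0.215
gripper_force: 58.9
```

Emit:
servo_tool --commands '[0.001,0,0.0017,0,0,0,-1,0.001,0,0.0017,0,0,0,-1,0.001,0,0.0017,0,0,0,-1,0,0,0,0,0,0,-1]'

```text
t: 13.92
tcp_pos: [0.5155, 0.2687, 0.1452]
tool_rot: [0.954, 0.145, -0.261, 0.035]
force: [-0.0, -0.7, 0.2]
finger_gap: 0.216
gripper_force: 59.0
```

Emit:
servo_tool --commands '[0.001,0,0.0017,0,0,0,-1,0.001,0,0.0017,0,0,0,-1,0,0,0,0,0,0,-1]'

```text
t: 14.17
tcp_pos: [0.5156, 0.2687, 0.145]
tool_rot: [0.954, 0.145, -0.261, 0.035]
force: [-1.1, -0.1, 7.0]
finger_gap: 0.219
gripper_force: 59.7
```

Emit:
servo_tool --commands '[0.001,0,0.0017,0,0,0,-1,0.001,0,0.0017,0,0,0,-1,0,0,0,0,0,0,-1]'

```text
t: 14.42
tcp_pos: [0.5157, 0.2688, 0.145]
tool_rot: [0.954, 0.145, -0.261, 0.035]
force: [-1.2, 0.3, 13.4]
finger_gap: 0.221
gripper_force: 60.4
```

Emit:
servo_tool --commands '[-0.001,0,-0.0015,0,0,0,-1,0,0,0,0,0,0,-0.4,0,0,0,0,0,0,-0.2,0,0,0,0,0,0,0.1,0,0,0,0,0,0,0.3,0,0,0,0,0,0,0.3,0,0,0,0,0,0,0.3]'

```text
t: 15.0
tcp_pos: [0.5152, 0.2686, 0.1417]
tool_rot: [0.954, 0.145, -0.261, 0.035]
force: [0.6, 0.3, 0.3]
finger_gap: 0.648
gripper_force: 0.0
```

Emit:
servo_tool --commands '[0,0,-0.02,0,0,0,0.3,0,0,-0.03,0,0,0,0.3,0,0,-0.05,0,0,0,0.3,0,0,-0.06,0,0,0,0.3,0,0,-0.06,0,0,0,0.3,0,0,-0.04,0,0,0,0.3]'

```text
t: 15.5
tcp_pos: [0.5808, 0.2878, 0.2574]
tool_rot: [0.954, 0.145, -0.259, 0.035]
force: [-0.1, 0.0, 0.3]
finger_gap: 0.65
gripper_force: 0.0
```

Run:
```python
from h import *
p,R=cur()
g,G=grasp(FS,.118,-.225,20); Z=G.apply([0,0,1])
m=np.array([.47,0.02,.32]); M=Ro.from_rotvec((G*R.inv()).as_rotvec()*.5)*R
o,p,R=rows(p,R,m,M,.03,5); show(o,1)
o,p,R=rows(p,R,g-.095*Z,G,.025,4); show(o,1); print(p)
```

```text
[2.880e-01 7.930e-01 9.340e-01 1.000e-03 1.944e+00 1.557e+00] [0.5808 0.2878 0.2574] [-0.1  0.   0.3] 15.5
10
-0.038,0.045,0.007,0.0003,0.0068,0.0043,1, -0.038,0.046,0.006,0.0003,0.0068,0.0043,1, -0.036,0.046,0.004,0.0003,0.0068,0.0043,1, -0.035,0.048,0.003,0.0003,0.0068,0.0043,1, -0.034,0.048,0.001,0.0003,0.0069,0.0043,1, -0.033,0.049,-0.001,0.0003,0.0068,0.0043,1, -0.032,0.05,-0.002,0.0004,0.0068,0.0043,1, -0.03,0.051,-0.003,0.0003,0.0069,0.0043,1, -0.028,0.052,-0.005,0.0004,0.0068,0.0043,1, -0.027,0.053,-0.007,0.0003,0.0069,0.0043,1
14
-0.003,0.043,0.022,0.0002,0.0049,0.0031,1, -0.003,0.043,0.022,0.0002,0.0049,0.0031,1, -0.002,0.043,0.022,0.0002,0.0049,0.0031,1, -0.002,0.043,0.022,0.0002,0.0049,0.0031,1, -0.002,0.043,0.022,0.0002,0.0049,0.0031,1, -0.002,0.043,0.022,0.0003,0.0049,0.003,1, -0.002,0.043,0.021,0.0002,0.0049,0.0031,1, -0.002,0.043,0.021,0.0003,0.0049,0.003,1, -0.001,0.043,0.021,0.0002,0.0048,0.0031,1, -0.001,0.043,0.021,0.0003,0.0049,0.003,1, -0.001,0.043,0.021,0.0002,0.0048,0.0031,1, -0.001,0.043,0.021,0.0003,0.0049,0.003,1, -0.001,0.043,0.021,0.0002,0.0048,0.0031,1, 0,0.043,0.021,0.0003,0.0049,0.003,1
[ 0.44872736 -0.28679149  0.18379235]
```

Emit:
servo_tool --commands '[-0.038,0.045,0.007,0.0003,0.0068,0.0043,1,-0.038,0.046,0.006,0.0003,0.0068,0.0043,1,-0.036,0.046,0.004,0.0003,0.0068,0.0043,1,-0.035,0.048,0.003,0.0003,0.0068,0.0043,1,-0.034,0.048,0.001,0.0003,0.0069,0.0043,1,-0.033,0.049,-0.001,0.0003,0.0068,0.0043,1,-0.032,0.05,-0.002,0.0004,0.0068,0.0043,1,-0.03,0.051,-0.003,0.0003,0.0069,0.0043,1,-0.028,0.052,-0.005,0.0004,0.0068,0.0043,1,-0.027,0.053,-0.007,0.0003,0.0069,0.0043,1]'

```text
t: 16.33
tcp_pos: [0.4677, 0.0184, 0.3189]
tool_rot: [0.998, 0.017, -0.045, 0.029]
force: [0.9, 0.2, 0.2]
finger_gap: 1.0
gripper_force: 0.0
```

Emit:
servo_tool --commands '[-0.003,0.043,0.022,0.0002,0.0049,0.0031,1,-0.003,0.043,0.022,0.0002,0.0049,0.0031,1,-0.002,0.043,0.022,0.0002,0.0049,0.0031,1,-0.002,0.043,0.022,0.0002,0.0049,0.0031,1,-0.002,0.043,0.022,0.0002,0.0049,0.0031,1,-0.002,0.043,0.022,0.0003,0.0049,0.003,1,-0.002,0.043,0.021,0.0002,0.0049,0.0031,1,-0.002,0.043,0.021,0.0003,0.0049,0.003,1,-0.001,0.043,0.021,0.0002,0.0048,0.0031,1,-0.001,0.043,0.021,0.0003,0.0049,0.003,1,0,0,0,0,0,0,1]'

```text
t: 17.25
tcp_pos: [0.4517, -0.2035, 0.2201]
tool_rot: [0.991, -0.076, 0.109, 0.023]
force: [0.1, -0.4, 0.4]
finger_gap: 1.006
gripper_force: 0.0
```

Run:
```python
from h import *
p,R=cur()
g,G=grasp(FS,.118,-.225,20); Z=G.apply([0,0,1])
o,p,R=rows(p,R,g-.095*Z,G,.02,3); show(o,1)
```

```text
[-0.705  0.297  1.921  0.136  0.724  0.927] [ 0.4517 -0.2035  0.2201] [ 0.1 -0.4  0.4] 17.25
5
0,0.033,0.016,0.0003,0.004,0.0023,1, 0.001,0.032,0.016,0.0003,0.004,0.0023,1, 0.001,0.033,0.016,0.0003,0.004,0.0024,1, 0.001,0.033,0.016,0.0003,0.0041,0.0023,1, 0,0.032,0.015,0.0003,0.004,0.0024,1
```

Emit:
servo_tool --commands '[0,0.033,0.016,0.0003,0.004,0.0023,1,0.001,0.032,0.016,0.0003,0.004,0.0023,1,0.001,0.033,0.016,0.0003,0.004,0.0024,1,0.001,0.033,0.016,0.0003,0.0041,0.0023,1,0,0.032,0.015,0.0003,0.004,0.0024,1,0,0,0,0,0,0,1]'

```text
t: 17.75
tcp_pos: [0.4497, -0.2858, 0.1845]
tool_rot: [0.979, -0.11, 0.173, 0.019]
force: [-0.0, 0.4, 0.3]
finger_gap: 0.998
gripper_force: 0.0
```

Run:
```python
from h import *
p,R=cur()
g,G=grasp(FS,.118,-.225,20); Z=G.apply([0,0,1])
o,p,R=rows(p,R,g,G,.02,3); show(o,1);print(g)
```

```text
[-0.9    0.389  1.954  0.416  0.561  0.567] [ 0.4497 -0.2858  0.1845] [-0.   0.4  0.3] 17.75
5
0,0,0.038,0,0,0,1, -0.001,0.001,0.038,0,0,0.0001,1, 0,0,0.038,0,-0.0001,0,1, -0.001,0.001,0.038,0,0,0.0001,1, 0,0,0.039,-0.0001,-0.0001,0,1
[ 0.48022399 -0.29388363  0.09459624]
```

Emit:
servo_tool --commands '[0,0,0.038,0,0,0,1,-0.001,0.001,0.038,0,0,0,1,0,0,0.038,0,0,0,1,-0.001,0.001,0.038,0,0,0,1,0,0,0.038,0,0,0,1,0,0,0,0,0,0,1,0,0,0,0,0,0,1]'

```text
t: 18.33
tcp_pos: [0.4807, -0.29, 0.0952]
tool_rot: [0.979, -0.108, 0.172, 0.018]
force: [-0.1, -0.0, 0.3]
finger_gap: 1.002
gripper_force: 0.0
```

Emit:
servo_tool --commands '[0,0,0,0,0,0,-1,0,0,0,0,0,0,-1,0,0,0,0,0,0,-1,0,0,0,0,0,0,-1,0,0,0,0,0,0,-1,0,0,0,0,0,0,-1,0,0,0,0,0,0,-1,0,0,0,0,0,0,-1]' --force 60

```text
t: 19.0
tcp_pos: [0.48, -0.2918, 0.0959]
tool_rot: [0.979, -0.109, 0.173, 0.02]
force: [-2.6, -0.7, 6.4]
finger_gap: 0.221
gripper_force: 58.3
```

Run:
```python
from h import *
p,R=cur()
fT,aT=hand(R,p,FS); print("hand",fT.round(4).tolist(),aT.round(4).tolist())
o,p,R=rows(p,R,p+[0,0,.16],R,.027); show(o,-1)
q,Q=place(fT,aT,.2,[.5035,.1950,.12]); print("target",q)
o,p,R=rows(p,R,np.array([.48,-.09,.29]),Ro.from_rotvec((Q*R.inv()).as_rotvec()*.45)*R,.02,4); show(o,-1)
```

```text
[-0.856  0.59   1.955  0.596  0.369  0.402] [ 0.48   -0.2918  0.0959] [-2.6 -0.7  6.4] 19.0
hand [0.0591, 0.0022, 0.0848] [-0.4988, -0.0017, -0.8667]
6
0.018,0,-0.05,0,0,0,-1, 0.018,0,-0.05,0,0,0,-1, 0.018,0,-0.05,0,0,0,-1, 0.019,0,-0.05,0,0,0,-1, 0.018,0,-0.05,0,0,0,-1, 0.019,0,-0.051,0,0,0,-1
target [0.49419883 0.19488293 0.22292754]
11
-0.005,-0.036,-0.009,-0.0002,-0.0056,-0.0028,-1, -0.005,-0.036,-0.008,-0.0002,-0.0056,-0.0028,-1, -0.005,-0.036,-0.008,-0.0002,-0.0056,-0.0028,-1, -0.005,-0.036,-0.008,-0.0002,-0.0056,-0.0028,-1, -0.004,-0.036,-0.008,-0.0002,-0.0056,-0.0028,-1, -0.004,-0.036,-0.008,-0.0002,-0.0056,-0.0029,-1, -0.003,-0.036,-0.008,-0.0002,-0.0056,-0.0028,-1, -0.003,-0.036,-0.008,-0.0002,-0.0056,-0.0028,-1, -0.003,-0.036,-0.008,-0.0002,-0.0055,-0.0029,-1, -0.002,-0.036,-0.008,-0.0002,-0.0056,-0.0028,-1, -0.002,-0.037,-0.008,-0.0003,-0.0055,-0.0029,-1
```

Emit:
servo_tool --commands '[0.018,0,-0.05,0,0,0,-1,0.018,0,-0.05,0,0,0,-1,0.018,0,-0.05,0,0,0,-1,0.019,0,-0.05,0,0,0,-1,0.018,0,-0.05,0,0,0,-1,0.019,0,-0.051,0,0,0,-1]'

```text
t: 19.5
tcp_pos: [0.4796, -0.2907, 0.2564]
tool_rot: [0.979, -0.109, 0.172, 0.019]
force: [0.5, 0.4, -0.5]
finger_gap: 0.218
gripper_force: 58.9
```

Emit:
servo_tool --commands '[-0.005,-0.036,-0.009,-0.0002,-0.0056,-0.0028,-1,-0.005,-0.036,-0.008,-0.0002,-0.0056,-0.0028,-1,-0.005,-0.036,-0.008,-0.0002,-0.0056,-0.0028,-1,-0.005,-0.036,-0.008,-0.0002,-0.0056,-0.0028,-1,-0.004,-0.036,-0.008,-0.0002,-0.0056,-0.0028,-1,-0.004,-0.036,-0.008,-0.0002,-0.0056,-0.0029,-1,-0.003,-0.036,-0.008,-0.0002,-0.0056,-0.0028,-1,-0.003,-0.036,-0.008,-0.0002,-0.0056,-0.0028,-1,-0.003,-0.036,-0.008,-0.0002,-0.0055,-0.0029,-1,-0.002,-0.036,-0.008,-0.0002,-0.0056,-0.0028,-1,-0.002,-0.037,-0.008,-0.0003,-0.0055,-0.0029,-1]'

```text
t: 20.42
tcp_pos: [0.4795, -0.0887, 0.2898]
tool_rot: [0.999, -0.016, -0.022, 0.021]
force: [0.0, 0.2, -0.3]
finger_gap: 0.217
gripper_force: 58.9
```

Run:
```python
from h import *
p,R=cur()
fT,aT=[.0591,0,.0848],[-0.4988, -0.0017, -0.8667]
q,Q=place(fT,aT,.2,[.5035,.1950,.12]);print(q)
o,p,R=rows(p,R,q,Q,.025,4); show(o,-1)
```

```text
[-0.378  0.286  1.668 -0.06   1.215  1.246] [ 0.4795 -0.0887  0.2898] [ 0.   0.2 -0.3] 20.4167
[0.49464529 0.19278029 0.22295881]
12
0.001,-0.047,0.009,-0.0002,-0.0062,-0.0031,-1, 0.003,-0.047,0.009,-0.0003,-0.0062,-0.0031,-1, 0.004,-0.047,0.009,-0.0002,-0.0062,-0.0031,-1, 0.005,-0.047,0.008,-0.0003,-0.0062,-0.0031,-1, 0.007,-0.047,0.008,-0.0002,-0.0062,-0.0032,-1, 0.008,-0.047,0.008,-0.0003,-0.0062,-0.0031,-1, 0.009,-0.047,0.007,-0.0002,-0.0062,-0.0032,-1, 0.01,-0.047,0.007,-0.0003,-0.0063,-0.0031,-1, 0.011,-0.047,0.006,-0.0002,-0.0062,-0.0032,-1, 0.013,-0.046,0.006,-0.0003,-0.0063,-0.0031,-1, 0.014,-0.046,0.005,-0.0002,-0.0062,-0.0032,-1, 0.015,-0.046,0.005,-0.0003,-0.0063,-0.0031,-1
```

Emit:
servo_tool --commands '[0.001,-0.047,0.009,-0.0002,-0.0062,-0.0031,-1,0.003,-0.047,0.009,-0.0003,-0.0062,-0.0031,-1,0.004,-0.047,0.009,-0.0002,-0.0062,-0.0031,-1,0.005,-0.047,0.008,-0.0003,-0.0062,-0.0031,-1,0.007,-0.047,0.008,-0.0002,-0.0062,-0.0032,-1,0.008,-0.047,0.008,-0.0003,-0.0062,-0.0031,-1,0.009,-0.047,0.007,-0.0002,-0.0062,-0.0032,-1,0.01,-0.047,0.007,-0.0003,-0.0063,-0.0031,-1,0.011,-0.047,0.006,-0.0002,-0.0062,-0.0032,-1,0.013,-0.046,0.006,-0.0003,-0.0063,-0.0031,-1,0.014,-0.046,0.005,-0.0002,-0.0062,-0.0032,-1,0.015,-0.046,0.005,-0.0003,-0.0063,-0.0031,-1]'

```text
t: 21.42
tcp_pos: [0.4955, 0.1927, 0.2224]
tool_rot: [0.961, 0.097, -0.256, 0.024]
force: [-0.7, -0.2, 0.0]
finger_gap: 0.212
gripper_force: 58.9
```

Emit:
servo_tool --commands '[0,0,0,0,0,0,-1,0,0,0,0,0,0,-1]'

```text
t: 21.58
tcp_pos: [0.4952, 0.1924, 0.2216]
tool_rot: [0.961, 0.098, -0.256, 0.024]
force: [0.2, -0.1, -1.2]
finger_gap: 0.214
gripper_force: 58.9
```

Run:
```python
from h import *
from station import manip
import cv2
p,R=cur()
fT,aT=np.array([.0591,0,.0848]),np.array([-0.4988, -0.0017, -0.8667])
f=p+R.apply(fT);ax=R.apply(aT);print("foot",f.round(4),"axis",ax.round(3))
def crop(n,x,y,w,h,k):
    im=manip.snapshot(n)["img"].copy()[y:y+h,x:x+w,::-1]
    o=cv2.resize(im,None,fx=k,fy=k,interpolation=cv2.INTER_CUBIC)
    o=np.clip(o*1.5,0,255).astype(np.uint8)
    for i in range(0,w,10): cv2.line(o,(i*k,0),(i*k,6),(0,255,0),1)
    for i in range(0,h,10): cv2.line(o,(0,i*k),(6,i*k),(0,255,0),1)
    for P,c in((f,(0,0,255)),(f+.175*ax,(255,0,0)),(f+.08*ax,(255,255,0))):
        u=(proj(P,n)[0]-[x,y]+.5)*k; cv2.circle(o,tuple(int(v) for v in u),3,c,1); print(n,proj(P,n)[0].round(1))
    return o
cv2.imwrite("pics/h2.png",np.hstack([crop("side",320,190,100,150,4),crop("top",160,220,100,150,4)]))
```

```text
[ 0.168  0.65   1.338 -0.014  1.673  1.539] [0.4952 0.1924 0.2216] [ 0.2 -0.1 -1.2] 21.5833
foot [0.5041 0.1945 0.1187] axis [-0.002 -0.002  1.   ]
side [377.6 275.5]
side [380.  176.9]
side [378.6 232.5]
top [208.9 278.4]
top [183.8 267.4]
top [198.8 274. ]
```

View pics/h2.png

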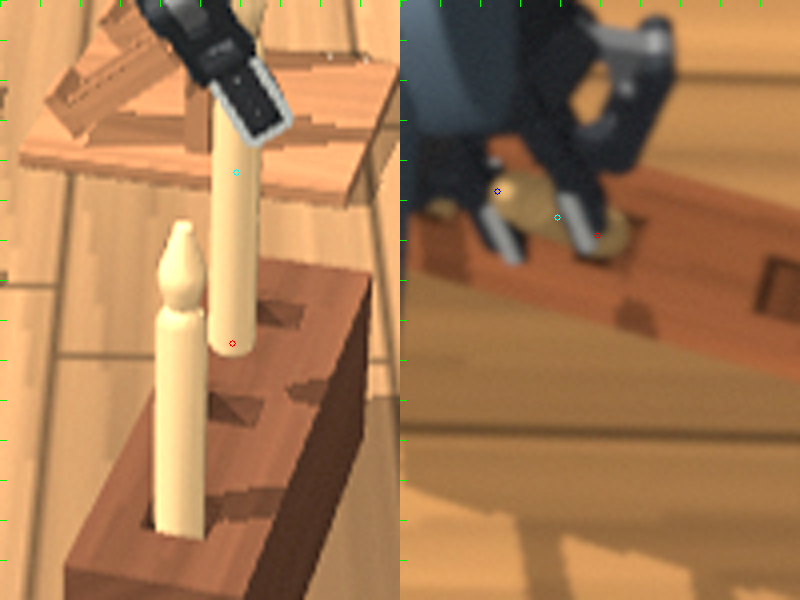

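Emit:
servo_tool --commands '[0.006,-0.001,0.0105,0,0,0,-1,0.006,-0.001,0.0105,0,0,0,-1,0.006,0,0.0105,0,0,0,-1,0.005,0,0.009,0,0,0,-1,0.003,0,0.005,0,0,0,-1,0.003,0,0.005,0,0,0,-1,0,0,0,0,0,0,-1]'

```text
t: 22.27
tcp_pos: [0.4952, 0.1926, 0.1931]
tool_rot: [0.962, 0.097, -0.256, 0.024]
force: [0.5, 0.2, -0.3]
finger_gap: 0.215
gripper_force: 58.9
```

Emit:
servo_tool --commands '[0.003,0,0.005,0,0,0,-1,0.003,0,0.005,0,0,0,-1,0,0,0,0,0,0,-1]'

```text
t: 22.52
tcp_pos: [0.4955, 0.1929, 0.1875]
tool_rot: [0.962, 0.097, -0.255, 0.024]
force: [-0.4, 1.1, -1.8]
finger_gap: 0.22
gripper_force: 58.9
```

Emit:
servo_tool --commands '[0.003,0,0.005,0,0,0,-1,0.003,0,0.005,0,0,0,-1,0.003,0,0.005,0,0,0,-1,0.003,0,0.005,0,0,0,-1,0,0,0,0,0,0,-1]'

```text
t: 22.93
tcp_pos: [0.4956, 0.1929, 0.1756]
tool_rot: [0.962, 0.097, -0.255, 0.024]
force: [-0.4, 1.3, -0.8]
finger_gap: 0.217
gripper_force: 58.9
```

Emit:
servo_tool --commands '[0.003,0,0.005,0,0,0,-1,0.003,0,0.005,0,0,0,-1,0.003,0,0.005,0,0,0,-1,0,0,0,0,0,0,-1]'

```text
t: 23.27
tcp_pos: [0.4958, 0.1929, 0.1669]
tool_rot: [0.962, 0.097, -0.255, 0.024]
force: [0.2, -0.1, -0.6]
finger_gap: 0.213
gripper_force: 58.9
```

Emit:
servo_tool --commands '[0.003,0,0.005,0,0,0,-1,0.003,0,0.005,0,0,0,-1,0.003,0,0.005,0,0,0,-1,0,0,0,0,0,0,-1]'

```text
t: 23.6
tcp_pos: [0.496, 0.1929, 0.1581]
tool_rot: [0.962, 0.097, -0.255, 0.024]
force: [-0.0, -1.4, -1.1]
finger_gap: 0.216
gripper_force: 58.9
```

Emit:
servo_tool --commands '[0.0028,0,0.0052,0,0,0,-1,0.0028,0,0.0052,0,0,0,-1,0.0028,0,0.0052,0,0,0,-1,0,0,0,0,0,0,-1]'

```text
t: 23.93
tcp_pos: [0.4959, 0.1929, 0.1493]
tool_rot: [0.962, 0.097, -0.255, 0.024]
force: [0.1, 0.2, -1.3]
finger_gap: 0.213
gripper_force: 58.9
```

Emit:
servo_tool --commands '[0.0028,0,0.0052,0,0,0,-1,0.0028,0,0.0052,0,0,0,-1,0.0028,0,0.0052,0,0,0,-1,0.0028,0,0.0052,0,0,0,-1,0.0028,0,0.0052,0,0,0,-1,0,0,0,0,0,0,-1]'

```text
t: 24.43
tcp_pos: [0.4956, 0.193, 0.1345]
tool_rot: [0.962, 0.097, -0.255, 0.024]
force: [-0.5, 0.6, -0.5]
finger_gap: 0.218
gripper_force: 58.9
```

Emit:
servo_tool --commands '[0.0028,0,0.0052,0,0,0,-1,0.0028,0,0.0052,0,0,0,-1,0.0014,0,0.0026,0,0,0,-1,0,0,0,0,0,0,-1]'

```text
t: 24.77
tcp_pos: [0.4954, 0.193, 0.1274]
tool_rot: [0.962, 0.097, -0.255, 0.024]
force: [0.2, -0.1, -0.8]
finger_gap: 0.213
gripper_force: 58.9
```

Past the stub range; final approach to the floor.

Emit:
servo_tool --commands '[0.001,0,0.0018,0,0,0,-1,0.001,0,0.0018,0,0,0,-1,0.001,0,0.0018,0,0,0,-1,0,0,0,0,0,0,-1]'

```text
t: 25.1
tcp_pos: [0.4954, 0.193, 0.1246]
tool_rot: [0.962, 0.097, -0.255, 0.024]
force: [0.0, 0.1, -0.8]
finger_gap: 0.217
gripper_force: 58.9
```

Emit:
servo_tool --commands '[0.001,0,0.0018,0,0,0,-1,0.001,0,0.0018,0,0,0,-1,0,0,0,0,0,0,-1]'

```text
t: 25.35
tcp_pos: [0.4955, 0.193, 0.1229]
tool_rot: [0.962, 0.097, -0.255, 0.024]
force: [0.9, -0.4, 0.3]
finger_gap: 0.215
gripper_force: 59.1
```

Emit:
servo_tool --commands '[0.001,0,0.0018,0,0,0,-1,0.001,0,0.0018,0,0,0,-1,0,0,0,0,0,0,-1]'

```text
t: 25.6
tcp_pos: [0.4957, 0.193, 0.1227]
tool_rot: [0.962, 0.097, -0.255, 0.024]
force: [-0.7, -0.1, 9.5]
finger_gap: 0.215
gripper_force: 59.9
```

Emit:
servo_tool --commands '[-0.001,0,-0.0015,0,0,0,-1,0,0,0,0,0,0,-0.4,0,0,0,0,0,0,-0.2,0,0,0,0,0,0,0,0,0,0,0,0,0,0.2,0,0,0,0,0,0,0.2,0,0,0,0,0,0,0.2]'

```text
t: 26.18
tcp_pos: [0.4952, 0.1929, 0.1213]
tool_rot: [0.962, 0.097, -0.255, 0.024]
force: [-0.1, 0.2, 0.4]
finger_gap: 0.6
gripper_force: 0.0
```

Emit:
servo_tool --commands '[0,0,-0.02,0,0,0,0.2,0,0,-0.03,0,0,0,0.2,0,0,-0.05,0,0,0,0.2,0,0,-0.06,0,0,0,0.2,0,0,-0.06,0,0,0,0.2,0,0,-0.06,0,0,0,0.2,0,0,-0.06,0,0,0,0.2,0,0,0,0,0,0,0.2]'

```text
t: 26.85
tcp_pos: [0.5828, 0.2099, 0.2752]
tool_rot: [0.964, 0.097, -0.248, 0.023]
force: [0.6, 0.1, 1.6]
finger_gap: 0.604
gripper_force: 0.0
```

Run:
```python
from h import *
from station import manip
import cv2
p,R=cur()
a=manip.snapshot("top")["img"][120:360,100:400];b=manip.snapshot("side")["img"][160:400,200:500]
cv2.imwrite("pics/end.png",cv2.resize(np.hstack([a,b])[:,:,::-1],(800,320)))
```

```text
[ 0.171  0.72   1.027 -0.012  1.898  1.541] [0.5828 0.2099 0.2752] [0.6 0.1 1.6] 26.85
```

View pics/end.png

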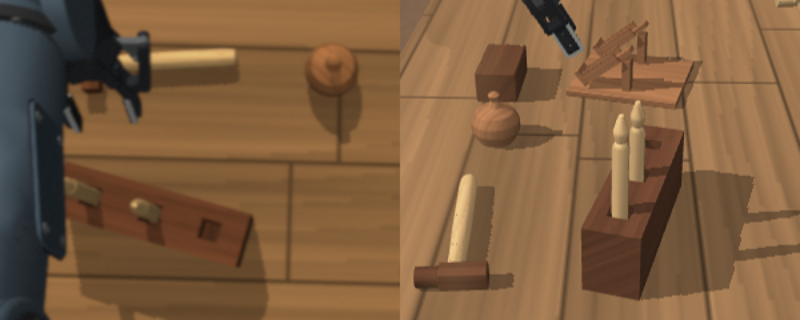

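Both spindles stand upright in hole2 and hole1 (side crop around (620,165) and (637,140)). The pot, mallet and casket have not moved, and the gripper is clear.

```bash
python3 -c "
from station import manip
print(manip.sign_off())"
```

```text
the job is handed in; nothing more can be done
None
```

The job is handed in: the long spindle stands in the +y pocket and the short one in the middle pocket, both point up and felt down to the floor; the -y pocket is empty, taken as blocked because it looked shallower in the top view and the other two felt clear.

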